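# Load the bobbin tray past the spring gate

## Task

Load the bobbin tray into the feed chute: with one fingertip press the orange pedal rail down and keep it down, so that the red gate stays raised, while your other finger pushes the tray from behind, by its upright blue plate, along the chute until its nose is home against the end stop. Keep the gate held up clear until the whole bobbin section has passed beneath it, then take your hand away so that the gate drops shut behind the bobbins. Only press and push: do not grip or lift the tray, and leave the scissors, the glue jar and the spare bobbin where they are.

Things in the scene. Friction and masses are not known exactly. Their poses are not given: they have to be found in the camera images.
- chute: Fixed chute. Origin on bench, on its centre line; x = push direction, y = pedal side, z up. Spans x -225 (open end) to +172 mm; end stop face x = +166; gate plane x = +60. Floor 4 mm thick, clear width 50, walls 5 mm thick, tops 28 mm above bench. Outside the +y wall: hinge rod (8 mm thick) at y = 34, 36 mm high, x -212 to +78, on two posts 40 mm high (x = -190, +78). Position and yaw vary.
- gate_angle (a joint): Angle of the see-saw gate about the hinge rod, rad: 0 = shut, 0.95 = fully raised (hard stop). Pressing the pedal raises it, a spring shuts it when let go (about 2 to 4 N at the pedal). Under 0.46 the blade would rest on the bobbin section; from 0.6 it is well clear.
- gateway (a point): Point on the chute floor, on the centre line, in the gate plane (chute x = +60 mm); axes as the chute's. Shut, the gate's red blade (6 mm thick, chute y -25 to -6 mm, lower edge 16 mm above bench) stops the bobbin section here; the tray cannot push it open. Raised, the gate stands up to 90 mm above the bench in this plane.
- gate: The see-saw gate in one piece: red blade on a metal arm across the chute, and on the other side of the hinge rod its orange pedal rail, a flat plate 222 mm long (chute x = -222 to 0 mm), 24 mm wide, 4 mm thick, outside the chute's +y wall, on three thin spokes. Origin on the hinge rod in the gate plane; axes turn with the gate, and shut they match the chute's.
- pedal_mid (a point): Centre of the pedal's top face. Gate shut: at chute y = 67 mm, 50 mm above bench, sloping up outwards 43 degrees (outer edge 59 mm high). At 0.75 rad: level, 24 mm above bench, spanning chute y = 56 to 80 mm; at 0.6 rad about 29 mm high, at the 0.95 stop about 18 mm. Can be pressed anywhere along its length; a fingertip can slide along it.
- push_face (a point): Centre of the rear face of the tray's upright blue push plate, where to push. Plate 42 mm wide, 5 mm thick, 10 to 50 mm above bench. The chute behind it is empty. x axis = push direction. Tray home: this face is at chute x = -25 mm.
- tray: Loose wooden tray, about 0.3 kg, lying in the chute (2.5 mm play each side). Deck 191 x 45 x 6 mm; origin at the middle of its underside, x towards its nose (x = +95.5 mm). Bobbin section at the nose end, then bare low deck that the shut gate clears, push plate at the rear (x = -95.5). Home: nose on the end stop, origin at chute x = +70 mm.
- load_mid (a point): Centre of the bobbin section: blue rack with a crimson and a purple bobbin fixed in it, 80 mm long (40 mm either way along the chute), 42 mm wide, its top 36 mm above the bench.
- end_stop (a point): Point on the chute floor at the inner face of the end stop (36 mm high), chute x = +166 mm; axes as the chute's.
- scissors: Loose orange-handled scissors, about 210 mm long, 11 mm high, flat on the bench on the chute's -y side. Origin on the bench near the pivot.
- glue_jar: Loose glue jar, 48 mm across, 65 mm high, yellow cap, on the chute's -y side. Origin at its underside.
- spare_bobbin: Loose crimson bobbin, 34 mm across, 30 mm high, standing on the pedal side of the chute. Origin at its underside.
There are look-alikes about, which are no part of the job. Several things have the shape of the tray; the one meant has the colours described above.

How it is judged (in metres and radians):
On the way, in this order (a step that is already met when the one before it is completed fails the run):
1. a finger on the pedal holds the gate raised, with the bobbin section still before it (value of joint gate_angle above 0.6 rad and contact force between the fingers and gate above 0.2 N and x of load_mid in the frame of gateway below -0.04 m), for 0.1 s.
2. the bobbin section is half-way beneath the gate while a finger still holds the pedal down (value of joint gate_angle above 0.55 rad and contact force between the fingers and gate above 0.2 N and x of load_mid in the frame of gateway between -0.02 and 0.03 m), for 0.05 s.
At the end, for the whole second after the job is handed in: The tray lies flat in the chute with its nose within 9 mm of the end stop, at rest, and the gate has dropped shut behind the bobbin section (below 0.08 rad) (x of tray in the frame of chute above 0.061 m and z of tray in the frame of chute below 0.008 m and angle between the x axis of tray and the x axis of chute, either way round below 0.12 rad and value of joint gate_angle below 0.08 rad and linear speed of tray below 0.01 m/s); the robot touches nothing.
It fails at once if the gate is let down (below 0.5 rad) while any of the bobbin section is beneath it (x of load_mid in the frame of gateway between -0.038 and 0.038 m and value of joint gate_angle below 0.5 rad).
It fails at once if the tray is lifted (more than 10 mm) or tipped (z of tray in the frame of chute above 0.014 m or angle between tray's own z axis and vertical above 0.2 rad).
It fails at once if the scissors, glue jar or spare bobbin is moved by more than 20 mm (distance of any of scissors, glue_jar, spare_bobbin from where it was at the start of the episode above 0.02 m).
It also fails if it takes over 38 s, if anything falls off the work surface, if the arm or the gripper's body presses on something with over 40 N, if the wrist force passes 120 N, or if a joint passes its speed limit or range.

## Robot

A 6-joint arm with a two-finger parallel gripper is mounted at the origin on the work surface. World frame = base frame: x ahead of the robot, y to its left, z up, the work surface at z = 0. Lengths are in mm, angles in rad, forces in N, time in s.
With the tool pointing down it reaches from about 350 to 875 mm from the base axis. Payload 4.2 kg.
Tool frame: the origin (TCP) lies at the very end of the fingers, on their centre line; the grasp point (between the pads) lies 19 mm behind it; z points along the fingers, y is the direction in which the jaws open and shut (so a half turn about z gives the same grasp; the last joint's range is limited). The gripper opens to 87 mm and grips with 3 to 60 N. Pads are 19 mm wide; open, the fingers measure 117 mm over their backs; the gripper's body (75 mm by 190 mm) begins 51 mm behind the grasp point.
Start: joints at [1.536, 0.385, 0.008, 0, -1.194, -0.259], TCP at [180.962, 598.207, 222.55] pointing down, gripper open.
Joint ranges: [-3.14, 3.14], [-1.21, 2.06], [-1.07, 1.41], [-3.16, 2.05], [-2.99, -0.16], [-3.1, 3.1]. Speed limits (rad/s): [2.79, 2.79, 3.14, 3.14, 3.14, 3.14].

## Interface

Orientations are given as a unit quaternion [x, y, z, w].
In Python, from rig import arm gives the robot as it stands.
- The arm moves only by the tool jog_arm, never from a script. Its argument "motion" is a list that holds one entry, the list of rows, each a list of 6 numbers: the shift along the tool's x, y, z in cm, then the turn, a rotation vector about the tool's x, y, z in rad. A call has 1 to 12 rows; each row is the pose to reach, as a shift and turn from the pose commanded when the call began, along the tool's axes at that moment; what a row does not reach only later rows make up. A row lasts 1/8 s, in which the tool goes at most 62.5 mm and 10.7 degrees, less where a joint would pass 70% of its speed; a pose out of reach is approached as far as the arm can. A call with a gripper value outside its range is refused whole. "fingers" is the closure, from 0 (fully open) to 1 (shut), set as the call begins (left out, the last holds). The fingers move at their own pace and stop on an object; "newtons" is the grip in N (left out, the last holds). Time passes only in rows, so rows that repeat a pose let the fingers close. It gives the time, the measured TCP pose, the force and the opening at its end, in the units of the state.
- arm.observe(): the state, without advancing time (a new reading comes with each control period).
- arm.grab_frame(name): name is "scene" or "top"; returns the picture (420x560x3 uint8, red, green, blue); there is no depth.
- arm.get_calibration(name): a dict with "fx", "fy", "cx", "cy" (pixels), "cam_to_world" (4x4, takes a point from camera to world coordinates). Camera axes: x right, y up, looking along -z (the intrinsics and any distortion apply to the point x, -y, -z); pixel columns grow to the right and rows downward; lengths in mm; the calibration is good to about 2 mm. A picture is of the moment at which its call begins. get_calibration takes no time and is no camera call.
- arm.job_done(): hands the job in, once; it reports no verdict.
The state is a dict: "time_s": time; "joints": joint angles; "joint_velocities": joint speeds; "joint_torque": joint torques, N m; "tcp_pos": TCP position; "tool_rot": TCP orientation; "contact_force": force on the tool from outside, world axes, zero at the start; "wrist_torque": the same for the moment, N m; "width": finger opening in mm.
Only numpy, scipy, OpenCV 4.12 (cv2) and the standard library are available. Lean on these libraries where they do the work, as an engineer would, in place of code of your own. Each camera call takes 0.05 s, during which the arm holds its last target. There are 200 camera calls.

## Working session

There is one attempt and no reset: what is moved stays moved. The work goes in short steps, Python scripts to look and compute and a tool call to move; the robot and the scene stay as the last step left them, time stands still between calls to the robot, and variables do not carry over. Pictures are saved under pics/ and viewed, about 8 in all and at most 12, crops included, and the job is handed in when it is done.

Besides the shell and the picture viewer there is one more tool, called after "Request:" by a JSON object that holds its "op" and its "data". jog_arm: Moves the arm, as the interface text tells. Its arguments: {"type":"object","properties":{"motion":{"type":"array"},"fingers":{"type":"number"},"newtons":{"type":"number"}},"required":["motion"]}

```bash
mkdir -p pics; ls; python3 - <<'E'
from rig import arm
import cv2,json
for n in("scene","top"):
    f=arm.grab_frame(n); cv2.imwrite(f"pics/{n}0.png",f[:,:,::-1])
    print(n,arm.get_calibration(n))
print(arm.observe())
E
```

```text
pics
scene {'fx': 478.6870703558557, 'fy': 478.6870703558557, 'cx': 281.2048159131737, 'cy': 209.25878365160946, 'cam_to_world': array([[-6.85294599e-01, -4.77959363e-01,  5.49478080e-01,
         1.07143251e+03],
       [ 7.28130212e-01, -4.35106140e-01,  5.29631042e-01,
         4.58501431e+02],
       [-1.40608294e-02,  7.63044883e-01,  6.46192540e-01,
         6.80328582e+02],
       [ 0.00000000e+00,  0.00000000e+00,  0.00000000e+00,
         1.00000000e+00]])}
top {'fx': 447.4385635704401, 'fy': 447.4385635704401, 'cx': 278.14883088813343, 'cy': 208.6649718465018, 'cam_to_world': array([[-3.59981954e-02,  9.76232725e-01, -2.13714288e-01,
         3.22719924e+02],
       [-9.99341871e-01, -3.61209944e-02,  3.33158417e-03,
        -3.05059566e+01],
       [-4.46717111e-03,  2.13693567e-01,  9.76890528e-01,
         1.15312487e+03],
       [ 0.00000000e+00,  0.00000000e+00,  0.00000000e+00,
         1.00000000e+00]])}
{'time_s': 0.1, 'joints': array([ 1.53560409e+00,  3.85469618e-01,  6.75964292e-03, -4.19160632e-04,
       -1.19398304e+00, -2.58605232e-01]), 'joint_velocities': array([-0.00081994, -0.00111585,  0.00280834,  0.00271207, -0.0001064 ,
       -0.00240914]), 'joint_torque': array([ 2.23049346e-05, -3.91689384e+01,  1.87935090e+01,  4.23180923e+00,
        1.34377048e-02, -7.66302333e-05]), 'tcp_pos': array([180.82302756, 597.71327068, 221.57627739]), 'tool_rot': array([ 9.89217989e-01, -1.46447376e-01, -8.78731682e-05,  9.64149023e-04]), 'contact_force': array([ 0.32433422, -0.00835994, -0.35693264]), 'wrist_torque': array([-0.03261591, -0.00655852, -0.04103328]), 'width': 87.12331093680565}
```

View pics/scene0.png

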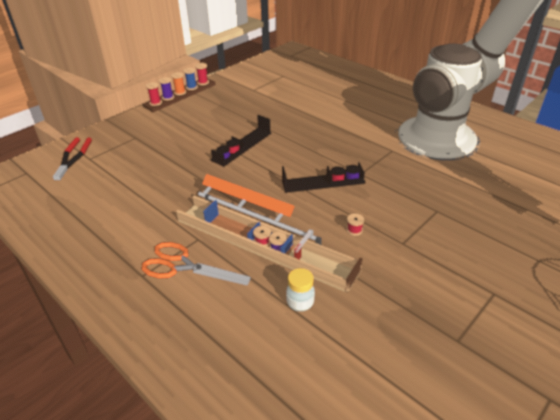

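View pics/top0.png

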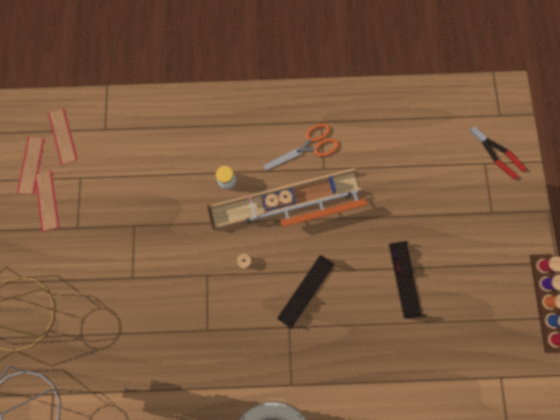

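The tray meant is at top px (265–360,180–215) and scene (190–360,185–285). It has a blue plate, a blue rack and a wood deck, and it lies in the chute. The two black ones at top (305,290) and (405,280) are look-alikes. I'll confirm with enlarged crops.

```bash
python3 - <<'E'
import cv2,numpy as np
t=cv2.imread("pics/top0.png")[140:250,195:385]; s=cv2.imread("pics/scene0.png")[165:300,165:375]
cv2.imwrite("pics/c1.png",cv2.resize(t,None,fx=4.2,fy=4.2,interpolation=cv2.INTER_CUBIC))
cv2.imwrite("pics/c2.png",cv2.resize(s,None,fx=3.8,fy=3.8,interpolation=cv2.INTER_CUBIC))
E
```

```text
(no output)
```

View pics/c1.png

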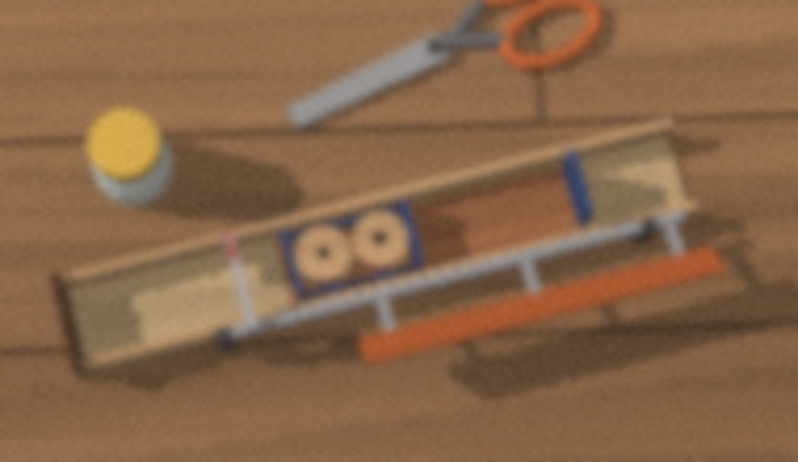

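View pics/c2.png

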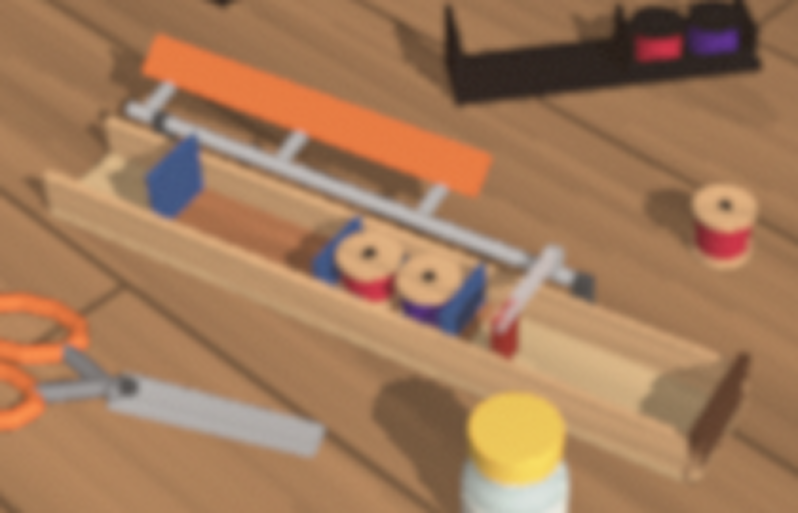

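```bash
cat > h.py <<'E'
import numpy as np
from rig import arm
def proj(n,P):
    c=arm.get_calibration(n); T=c["cam_to_world"]
    q=(np.atleast_2d(P)-T[:3,3])@T[:3,:3]
    return np.c_[c["cx"]+c["fx"]*q[:,0]/-q[:,2], c["cy"]+c["fy"]*(-q[:,1])/-q[:,2]]
def c2w(p,P):
    c,s=np.cos(p[2]),np.sin(p[2]); P=np.atleast_2d(np.array(P,float))
    return np.c_[p[0]+c*P[:,0]-s*P[:,1], p[1]+s*P[:,0]+c*P[:,1], P[:,2]]
E
python3 - <<'E'
from h import *
from scipy.optimize import least_squares
T=[((670,120),(-225,-30,28)),((693,208),(-225,30,28)),((90,365),(172,30,28)),((58,276),(172,-30,32)),
((365,362),(0,75.8,58)),((360,338),(0,58.2,42)),((723,270),(-222,75.8,58)),((715,247),(-222,58.2,42)),((225,338),(78,34,40))]
S=[((158,33),(-222,75.8,58)),((142,72),(-222,58.2,42)),((492,155),(0,75.8,58)),((480,197),(0,58.2,42)),
((45,172),(-225,-30,28)),((50,212),(-225,-30,0)),((693,478),(172,-30,0)),((585,280),(78,34,40)),((748,355),(172,30,36))]
# tray-plate points, chute x = t + dx
Tt=[((582,151),(5,-21,50)),((592,222),(0,21,50)),((282,232),(181,-21,36)),((424,265),(101,21,36))]
St=[((198,137),(5,21,50)),((148,178),(5,-21,50))]
def un(L,s,o): return (np.array([a[0] for a in L])+.5)/s-.5+o, np.array([a[1] for a in L],float)
D=[("top",)+un(T,4.2,(195,140))+(0,),("scene",)+un(S,3.8,(165,165))+(0,),("top",)+un(Tt[:1]+Tt[1:2],4.2,(195,140))+(1,),("scene",)+un(St,3.8,(165,165))+(1,)]
def res(p):
    r=[]
    for n,uv,P,k in D:
        Q=P.copy(); Q[:,0]+=k*p[3]
        r.append(proj(n,c2w(p,Q))-uv)
    return np.vstack(r).ravel()
f=least_squares(res,[500,0,1.6,-180],loss="soft_l1")
print(f.x, np.round(f.fun.reshape(-1,2) if f.fun.size==len(res(f.x)) else 0,1).tolist())
p=f.x
for nm,P in dict(open=(-225,0,0),plate=(p[3],0,30),pedal0=(0,67,50),pedal_end=(-222,67,50),stop=(166,0,0)).items(): print(nm,c2w(p,P).round())
# spare bobbin, px top (244,261) scene (355,223)
g=lambda n,uv:least_squares(lambda q:proj(n,[q[0],q[1],25])[0]-uv,[400,0]).x
print(g("top",(244,261)),g("scene",(355,222)),g("top",(226,175)))
E
```

```text
[ 591.20647275  -24.88456516    8.07416292 -158.57985019] [[0.2, 0.2], [1.4, 0.6], [-4.1, 1.6], [-2.0, 0.2], [0.2, 0.5], [-0.4, 0.6], [0.5, 0.2], [-0.8, 0.6], [-0.5, -0.6], [-0.2, 0.4], [-0.0, 0.1], [-0.8, 0.1], [-2.0, -0.0], [-0.6, 0.6], [0.1, 0.0], [-0.2, 1.9], [-0.9, -0.8], [0.3, -0.2], [-3.2, 0.3], [0.9, -1.8], [-0.2, -0.9], [0.6, -0.4]]
open [[ 640. -244.    0.]]
plate [[ 626. -180.   30.]]
pedal0 [[526. -40.  50.]]
pedal_end [[ 574. -256.   50.]]
stop [[555. 137.   0.]]
[437.92189081  56.41023579] [441.84759954  60.79804062] [665.00292702  99.21682657]
```

```bash
cat >> h.py <<'E'
from scipy.spatial.transform import Rotation as Rn
p=[591.2,-24.9,8.07416-2*np.pi]
def goal(x,y,z):
    "shift (cm) and turn for tool y along -chute y... from the measured pose"
    o=arm.observe(); R=Rn.from_quat(o["tool_rot"])
    c,s=np.cos(p[2]),np.sin(p[2])
    yt=np.array([-s,c,0]); 
    if yt@R.as_matrix()[:,1]<0: yt=-yt
    zt=np.array([0,0,-1]); G=Rn.from_matrix(np.c_[np.cross(yt,zt),yt,zt])
    w=c2w(p,[x,y,z])[0]
    print("t",o["time_s"],"world",w.round(1),"shift cm",(R.inv().apply(w-o["tcp_pos"])/10).round(2),"turn",(R.inv()*G).as_rotvec().round(3),"tool y sign on chute y",round(float(yt@[-s,c,0])),
     "now chute",((Rn.from_euler('z',-p[2]).apply(o["tcp_pos"]-[p[0],p[1],0]))).round(1),"F",o["contact_force"].round(2),"w",round(o["width"],1))
E
python3 -c "
from h import *
goal(-184,33.5,130)"
```

```text
t 0.1 world [ 598.7 -211.8  130. ] shift cm [63.45 65.35  9.29] turn [ 2.000e-03 -1.000e-03  1.057e+00] tool y sign on chute y 1 now chute [697.2 264.5 221.6] F [ 0.32 -0.01 -0.36] w 87.1
```

Request:
{"op": "jog_arm", "data": {"motion": [[[2, 2, 0, 0, 0, 0.08], [5, 5.2, 0, 0, 0, 0.18], [8.5, 8.8, 0, 0, 0, 0.28], [12, 12.4, 0, 0, 0, 0.38], [15.5, 16, 0, 0, 0, 0.48], [19, 19.6, 0, 0, 0, 0.58], [22.5, 23.2, 0, 0, 0, 0.68], [26, 26.8, 0, 0, 0, 0.78], [29.5, 30.4, 0, 0, 0, 0.88], [33, 34, 0, 0, 0, 0.98], [36.5, 37.6, 0, 0, 0, 1.057], [38.5, 39.6, 0, 0, 0, 1.057]]], "fingers": 0.38, "newtons": 20}}

```text
time_s: 1.6
tcp_pos: [435.0, 105.6, 222.3]
tool_rot: [0.78, -0.626, -0.0, 0.0]
contact_force: [-0.4, 0.1, -0.6]
width: 53.9
```

```bash
python3 -c "
from h import *
goal(-184,33.5,130)"
```

```text
t 1.6 world [ 598.7 -211.8  130. ] shift cm [34.52 -9.14  9.22] turn [ 0.001 -0.    -0.003] tool y sign on chute y 1 now chute [161.5 123.9 222.3] F [-0.36  0.11 -0.59] w 53.9
```

Request:
{"op": "jog_arm", "data": {"motion": [[[3, -0.8, 0.5, 0, 0, 0], [7, -1.8, 1.5, 0, 0, 0], [11, -2.9, 2.5, 0, 0, 0], [15, -4, 3.5, 0, 0, 0], [19, -5, 4.5, 0, 0, 0], [23, -6.1, 5.5, 0, 0, 0], [27, -7.2, 6.5, 0, 0, 0], [31, -8.2, 7.5, 0, 0, 0], [33.5, -8.9, 8.5, 0, 0, 0], [34.5, -9.1, 9.2, 0, 0, 0], [34.5, -9.1, 9.2, 0, 0, 0]]]}}

```text
time_s: 2.98
tcp_pos: [598.1, -209.1, 129.4]
tool_rot: [0.78, -0.626, -0.001, 0.001]
contact_force: [-1.0, -0.0, -0.3]
width: 54.0
```

```bash
python3 - <<'E'
from h import *
import cv2
goal(-184,33.5,70)
s=arm.grab_frame("scene")[130:290,140:350,::-1]; t=arm.grab_frame("top")[140:250,240:400,::-1]
cv2.imwrite("pics/a.png",cv2.hconcat([cv2.resize(s,(400,305),interpolation=cv2.INTER_CUBIC),cv2.resize(t,(400,305),interpolation=cv2.INTER_CUBIC)]))
E
```

```text
t 2.975 world [ 598.7 -211.8   70. ] shift cm [ 0.28 -0.01  5.94] turn [ 0.002  0.001 -0.001] tool y sign on chute y 1 now chute [-181.3   33.5  129.4] F [-0.96 -0.04 -0.33] w 54.0
```

View pics/a.png

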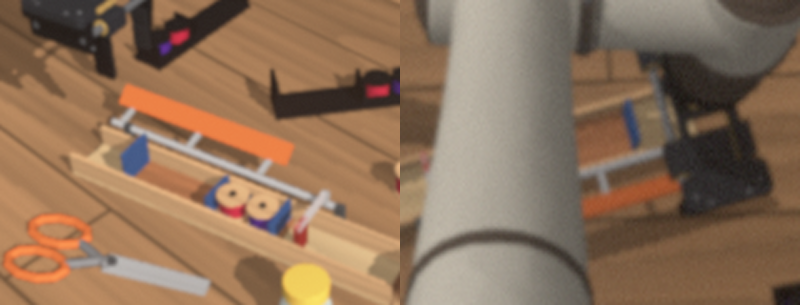

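Scene panel: the gripper is above the open end, with a fingertip at about crop (105,75). The top panel shows both fingers behind the plate. Next I lower to just above the pedal and check again.

Request:
{"op": "jog_arm", "data": {"motion": [[[0.3, 0, 1.5, 0, 0, 0], [0.3, 0, 3, 0, 0, 0], [0.3, 0, 4.5, 0, 0, 0], [0.3, 0, 5.9, 0, 0, 0], [0.3, 0, 5.9, 0, 0, 0]]]}}

```text
time_s: 3.7
tcp_pos: [598.5, -211.9, 69.6]
tool_rot: [0.78, -0.625, -0.002, 0.001]
contact_force: [-0.1, 0.4, 0.4]
width: 54.1
```

```bash
python3 - <<'E'
from h import *
import cv2
goal(-184,33.5,22)
o=arm.observe(); z=o["tcp_pos"][2]; ch=Rn.from_euler('z',-p[2]).apply(o["tcp_pos"]-[p[0],p[1],0])
P=c2w(p,[(ch[0]+9.5,y,z) for y in (-8.5,6.5,60.5,75.5)]+[(-158.6,-21,50),(-158.6,21,50)])
im=[]
for n,x0,y0 in(("scene",150,140),("top",290,140)):
    c=cv2.resize(np.ascontiguousarray(arm.grab_frame(n)[y0:y0+100,x0:x0+100,::-1]),(400,400),interpolation=cv2.INTER_CUBIC)
    for u in proj(n,P): cv2.circle(c,(int((u[0]-x0+.5)*4),int((u[1]-y0+.5)*4)),3,(0,255,0),1)
    im.append(c)
cv2.imwrite("pics/b.png",cv2.hconcat(im))
E
```

```text
t 3.7 world [ 598.7 -211.8   22. ] shift cm [-0.   -0.04  4.76] turn [ 0.003  0.001 -0.   ] tool y sign on chute y 1 now chute [-184.1   33.8   69.6] F [-0.1  0.4  0.4] w 54.1
```

View pics/b.png

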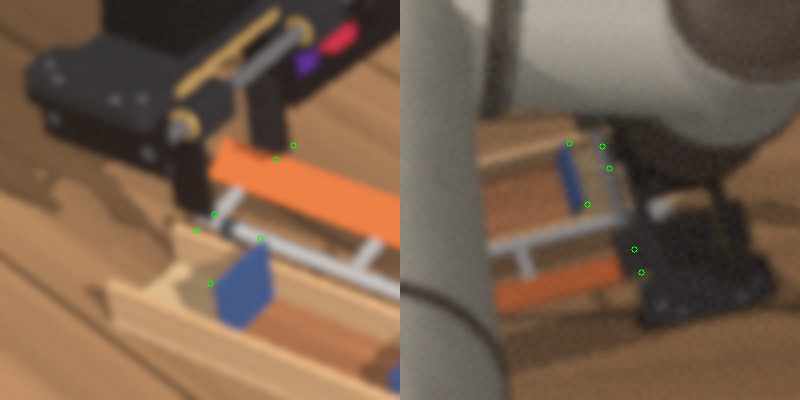

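The predicted tips and plate edges match the picture to within about 2 mm. I'm pressing the pedal now.

Request:
{"op": "jog_arm", "data": {"motion": [[[0, 0, 0.8, 0, 0, 0], [0, 0, 1.6, 0, 0, 0], [0, 0, 2.4, 0, 0, 0], [0, 0, 3.2, 0, 0, 0], [0, 0, 4, 0, 0, 0], [0, 0, 4.5, 0, 0, 0], [0, 0, 4.8, 0, 0, 0], [0, 0, 4.8, 0, 0, 0], [0, 0, 4.8, 0, 0, 0]]]}}

```text
time_s: 4.92
tcp_pos: [601.0, -212.0, 24.4]
tool_rot: [0.781, -0.625, 0.001, -0.001]
contact_force: [3.2, 1.8, 5.5]
width: 54.2
```

```bash
python3 - <<'E'
from h import *
import cv2
goal(-164,33.5,21)
c=arm.grab_frame("scene")[140:290,150:350,::-1]
cv2.imwrite("pics/d.png",cv2.resize(c,(800,600),interpolation=cv2.INTER_CUBIC))
E
```

```text
t 4.925 world [ 594.3 -192.3   21. ] shift cm [-2.08  0.22  0.34] turn [-0.003 -0.001  0.   ] tool y sign on chute y 1 now chute [-184.8   31.3   24.4] F [3.2  1.78 5.52] w 54.2
```

View pics/d.png

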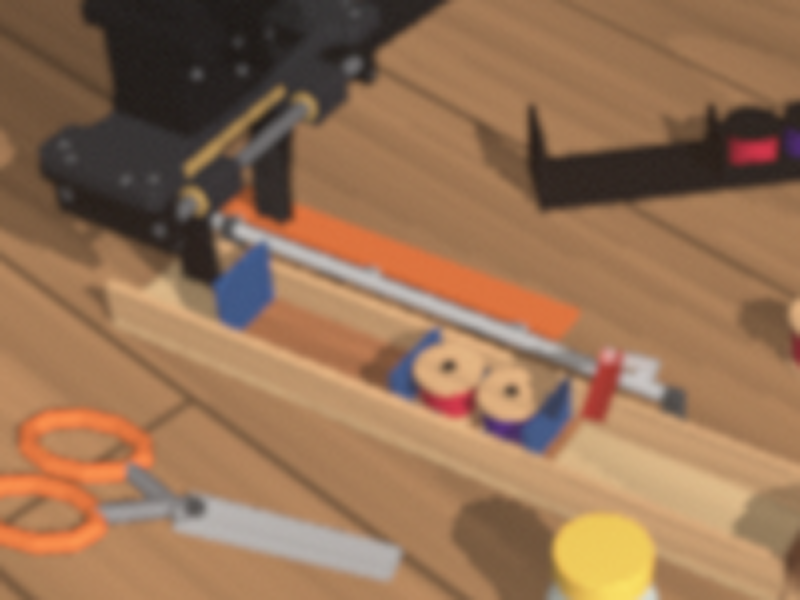

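The pedal is level and the red blade stands raised at about crop (600,385). The push finger is in the chute behind the plate at about (200,265). I'll press slightly deeper and push.

Request:
{"op": "jog_arm", "data": {"motion": [[[0, 0.1, 0.2, 0, 0, 0], [0, 0.2, 0.3, 0, 0, 0], [-0.5, 0.2, 0.3, 0, 0, 0], [-1, 0.2, 0.3, 0, 0, 0], [-1.7, 0.2, 0.3, 0, 0, 0], [-2.4, 0.2, 0.3, 0, 0, 0], [-3.1, 0.2, 0.3, 0, 0, 0], [-3.8, 0.2, 0.3, 0, 0, 0], [-4.5, 0.2, 0.3, 0, 0, 0], [-5.2, 0.2, 0.3, 0, 0, 0], [-5.8, 0.2, 0.3, 0, 0, 0], [-6, 0.2, 0.3, 0, 0, 0]]]}}

```text
time_s: 6.48
tcp_pos: [584.5, -153.5, 20.6]
tool_rot: [0.781, -0.625, 0.0, 0.0]
contact_force: [1.2, -4.4, 2.5]
width: 54.2
```

```bash
python3 - <<'E'
from h import *
import cv2
goal(-34.5,33.5,21)
c=arm.grab_frame("scene")[140:290,150:350,::-1]
cv2.imwrite("pics/e.png",cv2.resize(c,(800,600),interpolation=cv2.INTER_CUBIC))
E
```

```text
t 6.475 world [566.  -65.9  21. ] shift cm [-8.96 -0.12 -0.04] turn [ 0. -0.  0.] tool y sign on chute y 1 now chute [-124.1   34.7   20.6] F [ 1.19 -4.45  2.52] w 54.2
```

View pics/e.png

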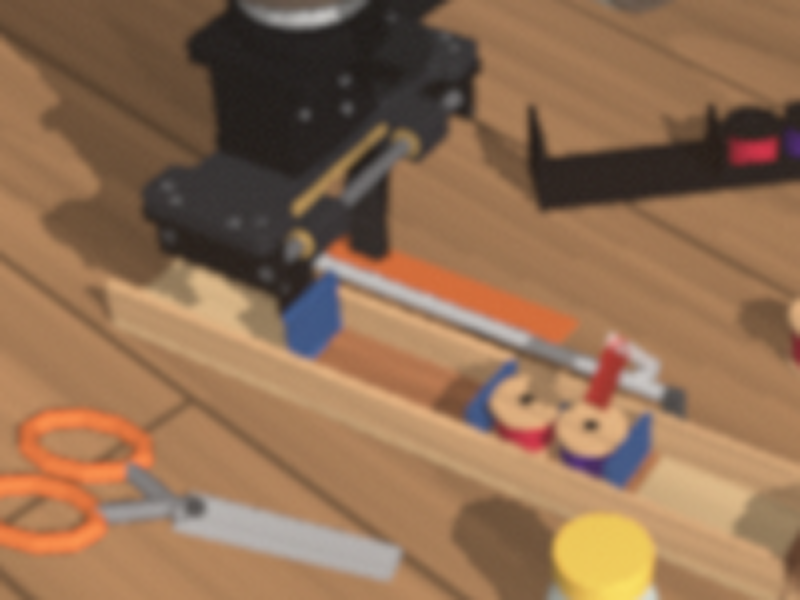

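The tray is moving and the front of the rack is beneath the raised blade. I'm continuing.

Request:
{"op": "jog_arm", "data": {"motion": [[[-0.6, 0, 0, 0, 0, 0], [-1.3, -0.1, 0, 0, 0, 0], [-2, -0.1, 0, 0, 0, 0], [-2.7, -0.1, 0, 0, 0, 0], [-3.4, -0.1, 0, 0, 0, 0], [-4.1, -0.1, 0, 0, 0, 0], [-4.8, -0.1, 0, 0, 0, 0], [-5.5, -0.1, 0, 0, 0, 0], [-6.2, -0.1, 0, 0, 0, 0], [-6.9, -0.1, 0, 0, 0, 0], [-7.5, -0.1, 0, 0, 0, 0], [-8, -0.1, 0, 0, 0, 0]]]}}

```text
time_s: 8.02
tcp_pos: [567.5, -75.5, 20.7]
tool_rot: [0.78, -0.625, -0.0, 0.0]
contact_force: [0.5, -5.3, 3.6]
width: 53.9
```

```bash
python3 - <<'E'
from h import *
goal(-34.5,33.5,21)
E
```

```text
t 8.025 world [566.  -65.9  21. ] shift cm [-0.97 -0.07 -0.03] turn [ 0.001 -0.    -0.   ] tool y sign on chute y 1 now chute [-44.2  34.2  20.7] F [ 0.53 -5.31  3.63] w 53.9
```

Request:
{"op": "jog_arm", "data": {"motion": [[[-0.3, 0, 0, 0, 0, 0], [-0.6, 0, 0, 0, 0, 0], [-0.8, 0, 0, 0, 0, 0], [-1, 0, 0, 0, 0, 0], [-1.2, 0, 0, 0, 0, 0], [-1.3, 0, 0, 0, 0, 0], [-1.4, 0, 0, 0, 0, 0], [-1.4, 0, 0, 0, 0, 0]]]}}

```text
time_s: 9.02
tcp_pos: [565.5, -66.7, 21.7]
tool_rot: [0.779, -0.627, 0.002, 0.002]
contact_force: [3.6, -25.4, 4.2]
width: 53.8
```

```bash
python3 - <<'E'
from h import *
import cv2
goal(-34.5,33.5,21)
c=arm.grab_frame("scene")[165:305,190:375,::-1]
cv2.imwrite("pics/f.png",cv2.resize(c,(793,600),interpolation=cv2.INTER_CUBIC))
E
```

```text
t 9.025 world [566.  -65.9  21. ] shift cm [-0.07 -0.07  0.07] turn [ 0.    -0.005 -0.004] tool y sign on chute y 1 now chute [-35.2  34.2  21.7] F [  3.58 -25.42   4.21] w 53.8
```

View pics/f.png

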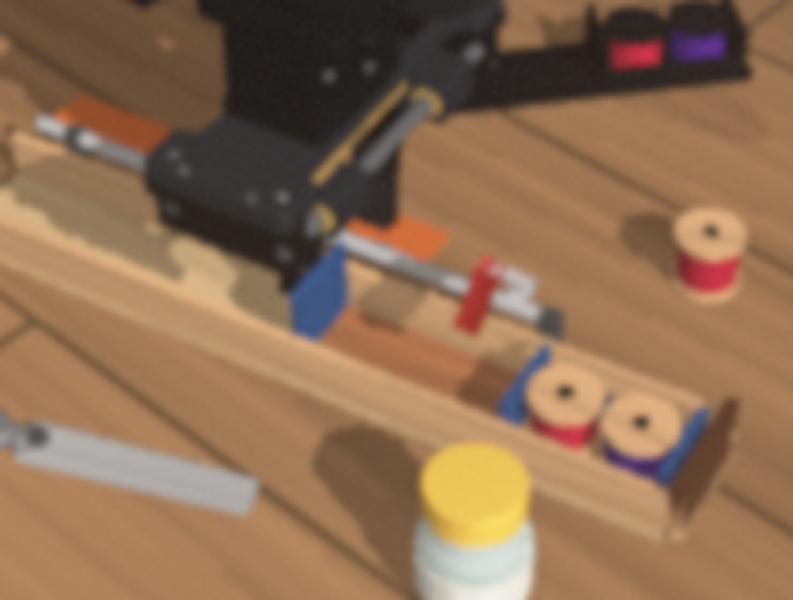

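The force jumped to 25 N at the end stop and the finger face is at chute x ≈ -25.7, so the tray is home. The rack is past the raised blade. I'll back off, then lift away.

Request:
{"op": "jog_arm", "data": {"motion": [[[0.5, 0, 0, 0, 0, 0], [1, 0, 0, 0, 0, 0], [1.6, 0, 0, 0, 0, 0], [1.8, 0, -0.8, 0, 0, 0], [1.8, 0, -1.8, 0, 0, 0], [1.8, 0, -3, 0, 0, 0], [1.8, 0, -4.5, 0, 0, 0], [1.8, 0, -7, 0, 0, 0], [1.8, 0, -10, 0, 0, 0], [1.8, 0, -13, 0, 0, 0], [1.8, 0, -16, 0, 0, 0], [1.8, 0, -17, 0, 0, 0]]]}}

```text
time_s: 10.58
tcp_pos: [569.8, -79.5, 193.4]
tool_rot: [0.781, -0.625, 0.002, -0.002]
contact_force: [0.1, -0.5, -0.4]
width: 54.1
```

```bash
python3 - <<'E'
from h import *
import cv2
goal(-34.5,33.5,21)
c=arm.grab_frame("scene")[165:305,190:375,::-1]
cv2.imwrite("pics/g.png",cv2.resize(c,(793,600),interpolation=cv2.INTER_CUBIC))
E
```

```text
t 10.575 world [566.  -65.9  21. ] shift cm [-1.42  0.16 17.24] turn [-0.005 -0.001  0.   ] tool y sign on chute y 1 now chute [-48.6  32.8 193.4] F [ 0.11 -0.48 -0.39] w 54.1
```

View pics/g.png

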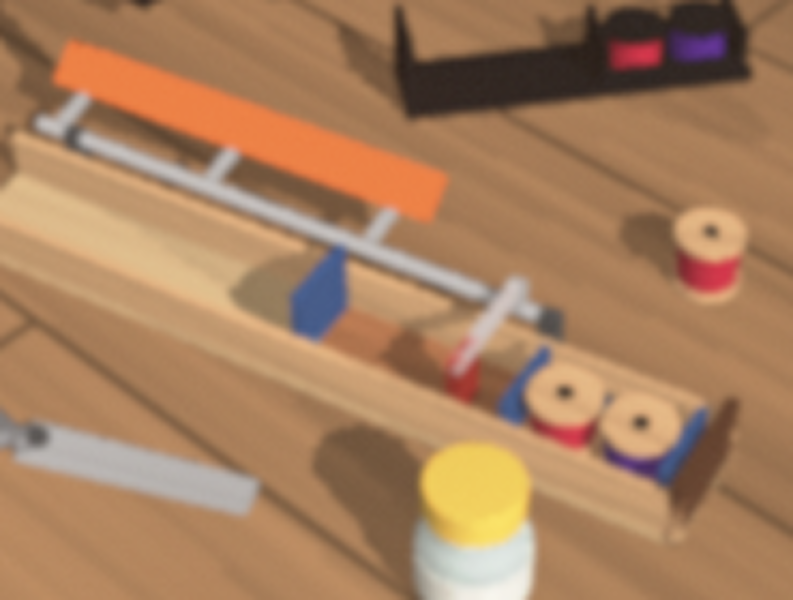

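The gate is shut behind the rack: the blade is at crop (462,375) and the pedal is back up. The tray nose is at the stop at (700,440), and the arm is clear.

```bash
python3 -c "
from rig import arm
print(arm.job_done())"
```

```text
the job is handed in; nothing more can be done
None
```

I loaded the tray as asked and handed the job in at about 10.6 s of the 38 s. No verdict is reported, so success rests on my own checks.

**What I did:** One fingertip pressed the pedal to about 21–24 mm above the bench, which puts the gate at roughly 0.75–0.85 rad by the given heights. The other finger pushed the blue plate along the chute until the tray reached the end stop. I then backed off with the pedal still down and lifted clear.

**Last checks:**
- **Tray home:** the push force rose to about 25 N at the stop. The finger face ended at chute x ≈ -25.7 mm; home is -25.
- **Gate shut:** the final picture shows the blade down behind the bobbin section and the pedal back in its raised position.
- **Robot clear:** the tool is about 190 mm up and the contact force is close to zero.
- **Other objects:** the spare bobbin, the jar and the visible part of the scissors look unmoved. I judged this by eye and did not measure it.

**Not measured:** I had no direct reading of the gate angle, so it is inferred from pedal height and the pictures. When I first pressed, the arm gave way by about 2 mm, and I corrected that before pushing. None of the checks disagreed.

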